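# Shut and lock the filter panel of a bench vacuum unit

### The arm

A 6-joint arm with a two-finger parallel gripper is mounted at the origin on the work surface. World frame = base frame: x ahead of the robot, y to its left, z up, the work surface at z = 0. Lengths are in m, angles in rad, forces in N, time in s.
With the tool pointing down it reaches from about 0.375 to 0.925 m from the base axis. Payload 5.7 kg.
Tool frame: the origin (TCP) lies midway between the tips of the shut fingers; the grasp point (between the pads) lies 19 mm behind it; z points along the fingers, x is the direction in which the jaws open and shut, and the axes are right-handed (so a half turn about z gives the same grasp; the last joint's range is limited). The gripper opens to 88 mm and grips with 3 to 60 N. Pads are 20 mm wide; open, the fingers measure 115 mm over their backs; the gripper's body (75 mm by 178 mm) begins 61 mm behind the grasp point.
Start: joints at [1.172, 0.359, 1.51, -0, 1.272, -0.115], TCP at [0.168, 0.576, 0.223] pointing down, gripper open.
Joint ranges: [-2.97, 2.97], [-1.01, 2.36], [0.21, 2.38], [-0.96, 4.11], [0.2, 2.71], [-2.98, 2.98]. Speed limits (rad/s): [2.39, 2.39, 3.14, 3.14, 3.14, 3.14].

### API

Orientations are given as a unit quaternion [x, y, z, w].
In Python, from bench import move_ptp, servo_line, goto_joints, move_gripper, sleep, inverse_kinematics, capture, PlanningError, close_job, spot_in, silhouettes, current_clock, current_joint_pos, current_qvel, current_joint_torque, current_position, current_orientation, current_force, current_torque, current_finger_gap gives the robot as it stands. Calls block until the motion is done:
- move_ptp(position, orientation): joint-space move of the TCP to a pose.
- servo_line(position, orientation=None, rate=0.15, contact_N=None): straight line of the TCP; orientation=None keeps the orientation; rate is the mean speed in m/s. With contact_N (N) it stops when the force on the tool has changed by that much, and returns True; else False.
- goto_joints(angles): joint-space move.
- move_gripper(opening): finger opening in m; the grip force is fixed at half the most; returns when the fingers have stopped.
- sleep(seconds).
- inverse_kinematics(position, orientation): joint angles nearest the present ones, or None.
- capture(name): name is "side" or "top" or "wrist"; returns a dict with "image" (384x512x3 uint8, blue, green, red), "range_z" (384x512 float32, m along the optical axis (not along the pixel's ray), 0 where there is no reading), "intrinsics" (3x3 intrinsics, pixels), "R" (3x3) and "t" (3): a world point X has camera coordinates R X + t. Camera axes: x right, y down, z forward; pixel columns grow to the right and rows downward; lengths in m; the calibration is good to about 2 mm. A picture is of the moment at which its call begins.
A pose or a line that the arm cannot do raises PlanningError and nothing moves.
- close_job(): hands the job in, once; it reports no verdict.
Trained networks look in the newest picture that a camera, given by its name, has taken for a name from the list of things; names that differ only in an ending like _2 or _b are one class to them, and where a whole thing is asked for, a point or a joint stands for the part that bears it (a point fixed in the world has none). Each returns a list of dicts, best first, with "conf" (0 to 1); they miss things now and then, are a little off and sometimes report something else, mostly with a low value. They report only what shows in the picture. A call takes as long as a camera call.
- spot_in(camera, query): "xy" ([column, row] in pixels, amid what is visible of it).
- silhouettes(camera, query): "region" (384x512 bool, what is visible of it) and "xy" ([column, row] in pixels, amid what is visible of it).
Readings, each from a call of its own:
- current_clock(): time.
- current_joint_pos(): joint angles.
- current_qvel(): joint speeds.
- current_joint_torque(): joint torques, N m.
- current_position(): TCP position.
- current_orientation(): TCP orientation.
- current_force(): force on the tool from outside, world axes, zero at the start.
- current_torque(): the same for the moment, N m.
- current_finger_gap(): finger opening in m.
Only numpy, scipy, OpenCV 4.12 (cv2) and the standard library are available. Lean on these libraries where they do the work, as an engineer would, in place of code of your own. Each camera call takes 0.05 s, during which the arm holds its last target.

### The job

The filter panel on top of the bench vacuum unit has been left ajar. Press it fully shut with the fingertips, then set a fingertip in the slot of its round quarter-turn fastener and turn it clockwise (seen from above) all the way to its stop, so that the panel is locked. Do not raise the panel, do not turn the fastener before the panel is shut, and leave the bottle, jar and beaker beside the unit where they stand.

Things in the scene. Friction and masses are not known exactly. Their poses are not given: they have to be found in the camera images.
- unit: The vacuum unit: a grey fixed metal box, 300 x 300 mm, 100 mm high, with a bare aluminium panel hinged on its top. Origin: centre of its underside, on the bench. +x runs from the front (the panel's free edge, towards the robot) to the rear, +y to the left, z up. Behind the panel's hinge is a fixed rear deck (100 mm high) carrying a gauge, two brass hose spigots and a small knob, up to 45 mm above the deck.
- panel (a joint): Opening angle of the panel, rad: 0 = fully shut (lying flat on the box), positive = raised at its front edge. Starts 0.2 to 0.5. Its stiff hinge holds it at any angle; 2 to 8 N downward near the free edge pushes it down. The panel is 205 mm from hinge to free edge, 300 mm wide, 8 mm thick; shut, its top face is 108 mm above the bench.
- panel_hinge (a point): Middle of the hinge line, on the panel's top face; the hinge runs along the unit's y, 55 mm behind the unit's origin, 108 mm above the bench. This frame tilts with the panel: x towards the rear, y along the hinge (to the left), z out of the top face.
- panel_edge (a point): Middle of the panel's free front edge, on its top face, 205 mm from panel_hinge; same axes. Beside the fastener the panel's top is bare: 96 mm of flat face on either side (y).
- fastener (a joint): Turn of the quarter-turn fastener, rad, clockwise seen from above: 0 = unlocked (slot parallel to the hinge), 1.57 = locked, at its stop (slot pointing from front to rear). Starts 0 to 0.3. Friction about 0.15 N m; it stays where it is left. Under the panel its cam tongue swings beneath the box's front lip, so it locks only if the panel is fully shut.
- fastener_slot (a point): Centre of the fastener, on its axis, on the floor of its slot: 139 mm in front of panel_hinge and 4 mm above the panel's top face. The fastener is a dark flat disc, 108 mm in diameter, 20 mm high above the panel, with one straight slot right across its middle, open at both ends, 38 mm wide and 16 mm deep. Axes turn with the disc: y along the slot, x across it, z out of the panel; the end of the slot at -y swings to the front edge as it locks.
- amber_bottle: Bystander: brown glass bottle with black cap, 60 mm diameter, 130 mm high, loose, beside the unit. Origin: centre of its underside.
- white_jar: Bystander: white plastic jar with lid, 64 mm diameter, 85 mm high, loose, beside the unit. Origin: centre of its underside.
- beaker: Bystander: open steel beaker, 60 mm diameter, 80 mm high, loose, beside the unit. Origin: centre of its underside.

How it is judged:
By the outcome, as a careful person would: the job done as asked, in the order asked, and still so for the second after the job is handed in, with the robot touching nothing.
It also fails if it takes over 45 s, if anything falls off the work surface, if the arm or the gripper's body presses on something with over 40 N, if the wrist force passes 120 N, or if a joint passes its speed limit or range.

## Working session

There is one attempt and no reset: what is moved stays moved. The work goes in short steps, each a Python script; the robot and the scene stay as the last script left them, time stands still between calls to the robot, and variables do not carry over. Pictures are saved under pics/ and viewed, and the job is handed in when it is done.

```bash
mkdir -p pics; ls
cat > h.py <<'E'
import numpy as np, cv2
from bench import *
def world(c,u,v,z=None):
    K,R,t=c["intrinsics"],np.array(c["R"]),np.array(c["t"])
    z=c["range_z"][v,u] if z is None else z
    p=np.stack([(u-K[0,2])/K[0,0]*z,(v-K[1,2])/K[1,1]*z,z],-1)
    return (p-t)@R
E
python3 - <<'E'
from h import *
for n in ["side","top","wrist"]:
    c=capture(n); cv2.imwrite(f"pics/a_{n}.png",c["image"])
    np.savez(f"a_{n}.npz",**c)
    for q in ["panel","fastener","fastener_slot","panel_edge","panel_hinge","unit","amber_bottle","white_jar","beaker"]:
        r=spot_in(n,q)
        o=[]
        for d in r[:2]:
            u,v=map(int,np.round(d["xy"])); o.append((round(d["conf"],2),u,v,world(c,np.array(u),np.array(v)).round(3).tolist()))
        print(n,q,o)
print(current_clock())
E
```

```text
pics
side panel [(0.97, 251, 164, [0.622, 0.028, 0.158])]
side fastener [(0.67, 267, 155, [0.58, 0.039, 0.193])]
side fastener_slot [(0.95, 264, 153, [0.594, 0.019, 0.186]), (0.39, 250, 167, [0.617, 0.048, 0.161])]
side panel_edge [(0.95, 253, 168, [0.608, 0.054, 0.163])]
side panel_hinge [(0.69, 252, 164, [0.618, 0.032, 0.161])]
side unit [(0.56, 247, 194, [0.66, -0.041, 0.029])]
side amber_bottle [(0.51, 282, 135, [0.635, -0.254, 0.107])]
side white_jar [(0.63, 165, 230, [0.756, 0.203, 0.059])]
side beaker [(0.83, 212, 258, [0.613, 0.266, 0.072]), (0.42, 250, 167, [0.617, 0.048, 0.161])]
top panel [(0.77, 288, 188, [0.619, -0.017, 0.172])]
top fastener [(0.55, 282, 195, [0.598, -0.003, 0.165]), (0.38, 223, 140, [0.767, 0.191, 0.084])]
top fastener_slot [(0.64, 285, 191, [0.612, -0.01, 0.159])]
top panel_edge [(0.58, 289, 187, [0.621, -0.019, 0.176]), (0.49, 361, 196, [0.637, -0.24, 0.093])]
top panel_hinge [(0.74, 205, 182, [0.645, 0.241, 0.007]), (0.72, 285, 190, [0.615, -0.01, 0.159])]
top unit [(0.57, 288, 181, [0.639, -0.015, 0.169]), (0.25, 285, 194, [0.602, -0.011, 0.165])]
top amber_bottle [(0.73, 363, 198, [0.63, -0.244, 0.1]), (0.46, 285, 187, [0.621, -0.009, 0.169])]
top white_jar [(0.64, 226, 142, [0.761, 0.181, 0.084])]
top beaker [(0.63, 202, 184, [0.637, 0.25, 0.006])]
wrist panel []
wrist fastener []
wrist fastener_slot []
wrist panel_edge []
wrist panel_hinge []
wrist unit []
wrist amber_bottle []
wrist white_jar []
wrist beaker []
1.5
```

View pics/a_side.png

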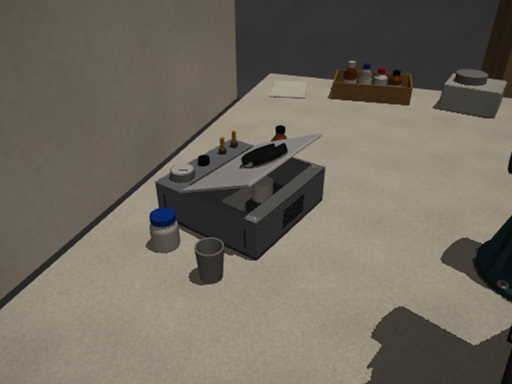

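View pics/a_top.png

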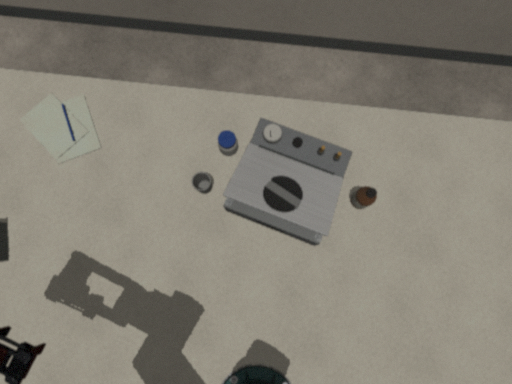

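The side view shows the panel raised with the disc at about (265,155). The top view shows the unit yawed, with the panel spanning about (228,195) to (345,180) and the slot at (283,194). Next I'll fit the geometry from the depth data.

Run:
```python
from h import *
c=dict(np.load("a_top.npz")); im=c["image"]
vv,uu=np.mgrid[0:384,0:512]
P=world(c,uu,vv); ok=c["range_z"]>0
print("cam", -np.array(c["R"]).T@c["t"], c["intrinsics"][0,0])
roi=ok&(uu>215)&(uu<352)&(vv>115)&(vv<245)&(P[...,2]>0.09)
lum=im.mean(-1)
box=roi&(uu>222)
pts=P[box]
# RANSAC plane on tilted panel (exclude deck z~.1 )
rng=np.random.default_rng(0);best=0
cand=P[roi&(P[...,2]>0.12)]
for _ in range(500):
    a,b,d=cand[rng.choice(len(cand),3,False)]
    n=np.cross(b-a,d-a);l=np.linalg.norm(n)
    if l<1e-6: continue
    n/=l; m=abs((cand-a)@n)<.003
    if m.sum()>best: best=m.sum();bn=(n,a,m)
q=cand[bn[2]];ce=q.mean(0);n=np.linalg.svd(q-ce)[2][2];n*=np.sign(n[2])
print("normal",n,"tilt",np.arccos(n[2]),"yaw from n",np.arctan2(n[1],n[0]),best,len(cand))
# n tilted: panel front up => normal leans to rear (+x unit)
m=roi&(abs((P-ce)@n)<.004)
cv2.imwrite("pics/mask.png",m*255)
ps=P[m].astype(np.float32)
x=n[:2]/np.linalg.norm(n[:2])
r=cv2.minAreaRect(ps[:,:2]);print(r)
# box outline of all raised points
rr=cv2.minAreaRect(P[roi][:,:2].astype(np.float32));print("all",rr)
big=cv2.resize(im[100:255,195:385],None,fx=4,fy=4,interpolation=cv2.INTER_CUBIC);cv2.imwrite("pics/crop.png",big)
```

```text
cam [0.40906758 0.04780305 1.10537916] 347.4483738217776
normal [ 0.37635364 -0.10124046  0.92092796] tilt 0.40034148873088 yaw from n -0.26278285456108424 4333 5971[ WARN:0@1.900] global loadsave.cpp:1063 imwrite_ Unsupported depth image for selected encoder is fallbacked to CV_8U.
Traceback (most recent call last):
cv2.error: OpenCV(4.12.0) /io/opencv/modules/imgproc/src/convhull.cpp:143: error: (-215:Assertion failed) total >= 0 && (depth == CV_32F || depth == CV_32S) in function 'convexHull'
```

```bash
sleep 1
python3 - <<'E'
from h import *
c=dict(np.load("a_top.npz")); im=c["image"]
vv,uu=np.mgrid[0:384,0:512]
P=world(c,uu,vv); ok=c["range_z"]>0
roi=ok&(uu>222)&(uu<352)&(vv>115)&(vv<245)&(P[...,2]>0.09)&~((abs(uu-228)<12)&(vv<155))
n=np.array([ 0.37635364,-0.10124046,0.92092796])
pp=P[roi&(P[...,2]>.12)]; d=np.median(pp@n)
m=roi&(abs(P@n-d)<.004)
for it in range(3):
    q=P[m];ce=q.mean(0);n=np.linalg.svd(q-ce)[2][2];n*=np.sign(n[2]);m=roi&(abs((P-ce)@n)<.004)
print(n,np.arccos(n[2]),m.sum())
cn=cv2.getTickCount
k,_=cv2.connectedComponents(m.astype(np.uint8))
rect=lambda M:cv2.minAreaRect(np.ascontiguousarray(P[M][:,:2],dtype=np.float32))
big=cv2.morphologyEx(m.astype(np.uint8),cv2.MORPH_OPEN,np.ones((3,3)))>0
print("panel",rect(big)); print("all",rect(roi))
yaw0=np.arctan2(n[1],n[0])
for yaw in (yaw0,):
    X=np.array([np.cos(yaw),np.sin(yaw)]);Y=np.array([-X[1],X[0]])
    print("yaw",yaw)
    for M,nm in((m,"panel"),(roi,"all")):
        a=P[M][:,:2]@X;b=P[M][:,:2]@Y
        print(nm,np.percentile(a,[.3,1,99,99.7]),np.percentile(b,[.3,1,99,99.7]))
    # hinge: where plane z = .108
    # z on plane: ce + s*X: solve for s with z=.108
    s=(ce[2]-.108)*n[2]/np.hypot(n[0],n[1]); 
    print("hinge a (along X):", ce[:2]@X+s)
    th=np.arccos(n[2])
bigim=cv2.resize(im[100:255,195:385],None,fx=4,fy=4,interpolation=cv2.INTER_CUBIC);cv2.imwrite("pics/crop.png",bigim)
ov=im.copy();ov[m]=(0,255,0);cv2.imwrite("pics/ov.png",cv2.resize(ov[100:255,195:385],None,fx=4,fy=4))
E
```

```text
[ 0.37626174 -0.10117832  0.92097234] 0.40022760063211515 6055
panel ((0.6454130411148071, -0.01475273072719574), (0.29999810457229614, 0.22072267532348633), 74.89662170410156)
all ((0.6671205163002014, -0.020851463079452515), (0.3003862798213959, 0.3015051484107971), 74.86107635498047)
yaw -0.26269011303041684
panel [0.51755845 0.51852063 0.73474176 0.73787136] [0.00437432 0.0061487  0.30003934 0.30202123]
all [0.49964963 0.50108493 0.79453303 0.79705629] [0.00447046 0.00663647 0.29966189 0.30196897]
hinge a (along X): 0.7085021772381146
```

```bash
sleep 1
```

```text
(no output)
```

View pics/crop.png

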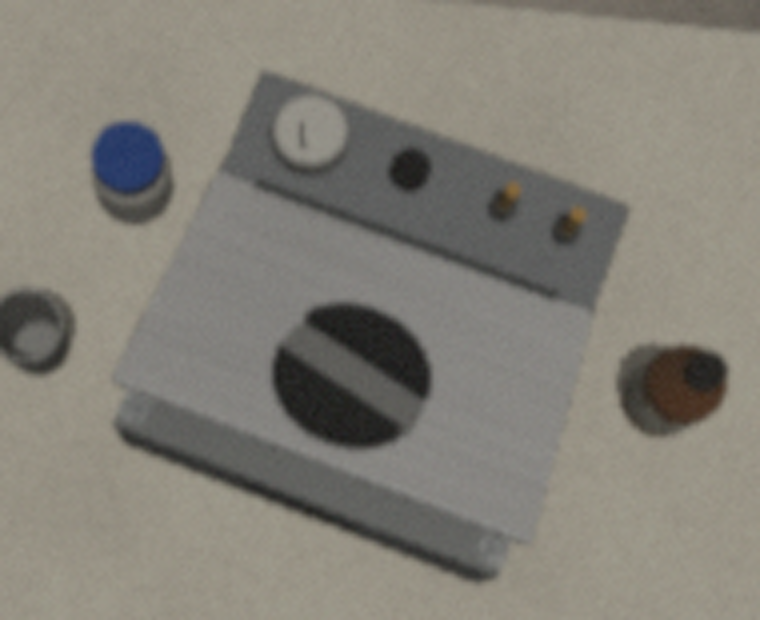

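View pics/ov.png

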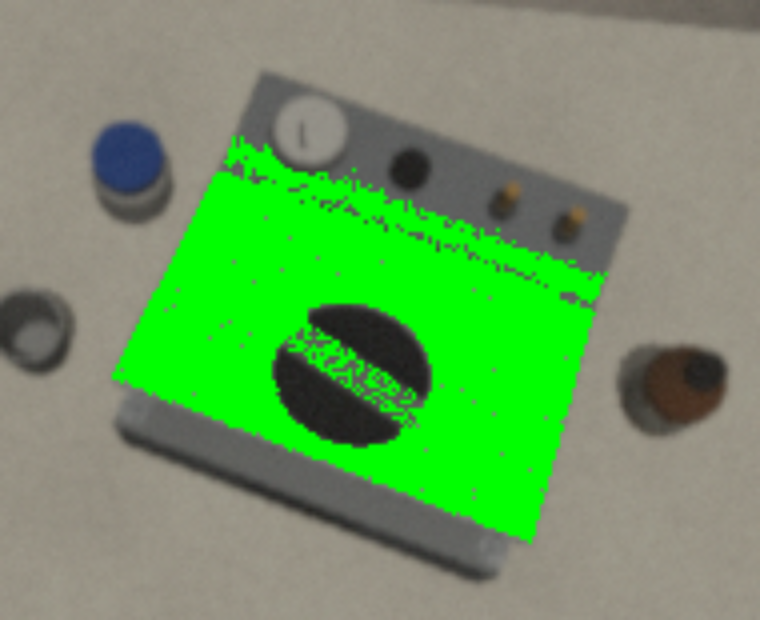

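```bash
cat >> h.py <<'E'
from scipy.spatial.transform import Rotation as Ro
O=np.array([.6671,-.0209]);yaw=-.2635
X=np.array([np.cos(yaw),np.sin(yaw)]);Y=np.array([-X[1],X[0]])
def U(x,y,z): return [*(O+x*X+y*Y),z]
def down(psi): return (Ro.from_euler('z',psi)*Ro.from_euler('x',np.pi)).as_quat()
E
python3 - <<'E'
from h import *
print(current_orientation(),down(0))
for k in range(2):
  for dp in (1.307,1.0,.5,0,-.264,-.6):
    q=inverse_kinematics(U(-.084,0,.117),down(dp+k*np.pi)); print(k,dp,None if q is None else np.round(q,2))
for p in (yaw+np.pi/2,yaw-np.pi/2,yaw,yaw+np.pi): print(p,np.round(inverse_kinematics(U(.055-.17,.1,.24),down(p)),2))
E
```

```text
[ 7.99997278e-01  6.00003629e-01 -1.28560782e-05  1.06437268e-05] [1.000000e+00 0.000000e+00 0.000000e+00 6.123234e-17]
0 1.307 [-0.12  0.45  1.66 -0.    1.03 -1.42]
0 1.0 [-0.12  0.45  1.66 -0.    1.03 -1.12]
0 0.5 [-0.12  0.45  1.66 -0.    1.03 -0.62]
0 0 [-0.12  0.45  1.66 -0.    1.03 -0.12]
0 -0.264 [-0.12  0.45  1.66 -0.    1.03  0.15]
0 -0.6 [-0.12  0.45  1.66 -0.    1.03  0.48]
1 1.307 [-0.12  0.45  1.66 -0.    1.03  1.72]
1 1.0 [-0.12  0.45  1.66  0.    1.03  2.03]
1 0.5 [-0.12  0.45  1.66  0.    1.03  2.53]
1 0 None
1 -0.264 None
1 -0.6 [-0.12  0.45  1.66  0.    1.03 -2.66]
1.3072963267948965 [ 0.06  0.33  1.51 -0.    1.3  -1.24]
-1.8342963267948966 [0.06 0.33 1.51 0.   1.3  1.9 ]
-0.2635 [ 0.06  0.33  1.51 -0.    1.3   0.33]
2.878092653589793 [ 0.06  0.33  1.51  0.    1.3  -2.82]
```

Run:
```python
from h import *
q=down(yaw+np.pi/2)
move_gripper(0.0)
move_ptp(U(-.115,.1,.26),q)
print(current_clock(),current_position(),current_force(),current_finger_gap())
hit=servo_line(U(-.115,.1,.112),q,rate=.06)if False else servo_line(U(-.115,.1,.106),q,rate=.05,contact_N=18)
print(hit,current_position(),current_force(),current_clock())
```

```text
5.0833 [0.58182392 0.10652804 0.25993445] [ 0.44723009  0.13613197 -0.36924187] 0.00021036638355973418
True [0.58198618 0.10558123 0.10833491] [-0.67972413  0.5488419   5.77900599] 7.9333
```

Run:
```python
from h import *
p=U(-.115,.1,.104); hit=servo_line(p,None,rate=.03,contact_N=12)
print(hit,current_position(),current_force())
servo_line(U(-.115,.1,.22),None,rate=.2)
move_ptp(U(-.115,.32,.30),down(yaw+np.pi/2))
c=capture("top");np.savez("b_top.npz",**c);im=c["image"]
cv2.imwrite("pics/b.png",cv2.resize(im[100:255,195:385],None,fx=4,fy=4,interpolation=cv2.INTER_CUBIC))
s=silhouettes("top","fastener");print([ (d["conf"],d["xy"]) for d in s],current_clock())
vv,uu=np.mgrid[0:384,0:512];P=world(c,uu,vv)
a=(P[...,:2]-O)@X;b=(P[...,:2]-O)@Y
m=(abs(a+.05)<.095)&(abs(b)>.065)&(abs(b)<.14)&(a<.04)&(P[...,2]>.06)&(P[...,2]<.2)
q=P[m];q=q[abs(q[:,2]-np.median(q[:,2]))<.01];A=np.c_[(q[:,:2]-O)@X,(q[:,:2]-O)@Y,np.ones(len(q))]
print("plane dz/dx,dz/dy,z0",np.linalg.lstsq(A,q[:,2],rcond=None)[0],len(q))
# dark disc
r=np.hypot(a+.084,b)
dark=(r<.08)&(im.mean(-1)<60)
print("disc",a[dark].mean(),b[dark].mean(),[np.percentile(a[dark],[1,99]),np.percentile(b[dark],[1,99])],dark.sum())
# slot: bright within r<.045
sl=(r<.045)&~(im.mean(-1)<60)
w,v=np.linalg.eigh(np.cov(np.c_[a[sl],b[sl]].T)); d=v[:,1]*np.sign(v[1,1])
print("slot centre",a[sl].mean(),b[sl].mean(),"cw angle",np.arctan2(d[0],d[1]),w)
```

```text
True [0.58200386 0.10560873 0.10829083] [-3.25097644  0.15866167  9.99030109]
[(0.58, [279.8, 203.3])] 9.8917
plane dz/dx,dz/dy,z0 [-0.00075178 -0.00012479  0.10860148] 3176
disc -0.08060606391160516 0.0011745108282517585 [array([-0.15133863, -0.03962413]), array([-0.04067692,  0.04312188])] 275
slot centre -0.08715873210035371 -8.233410707604674e-06 cw angle 0.25815581618454025 [0.00032825 0.00056492]
```

View pics/b.png

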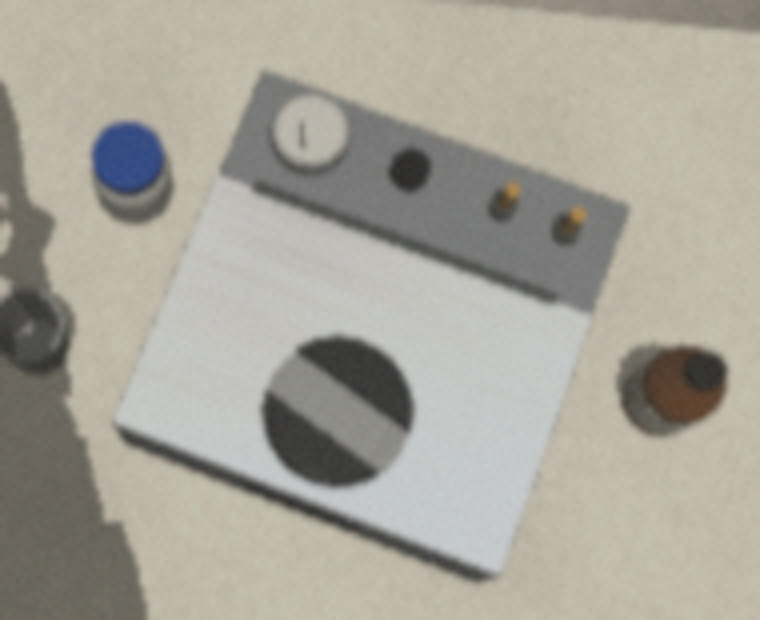

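The panel is flat: tilt is about 0.001 rad and z is 0.1086. The disc is centred near crop pixel (338,411), with the slot running (285,380) to (395,450). I'll refine the disc centre and slot angle with a better threshold.

Run:
```python
from h import *
c=dict(np.load("b_top.npz"));im=c["image"].mean(-1)
vv,uu=np.mgrid[0:384,0:512]
# project all at disc-top height
K,R,t=c["intrinsics"],c["R"],c["t"]
def plane(u,v,h):
    ray=np.stack([(u-K[0,2])/K[0,0],(v-K[1,2])/K[1,1],np.ones_like(u,float)],-1)@R
    C=-R.T@t; return C+ray*((h-C[2])/ray[...,2])[...,None]
P=plane(uu,vv,.128);a=(P[...,:2]-O)@X;b=(P[...,:2]-O)@Y
r=np.hypot(a+.084,b);print(np.percentile(im[r<.05],[5,30,50,70,95]))
dk=(im<95)&(r<.07)&(a>-.145)
k,lab,st,ce=cv2.connectedComponentsWithStats(dk.astype(np.uint8));print(st[1:,4])
i=1+np.argsort(-st[1:,4])[:2]
seg=[np.c_[a[lab==j],b[lab==j]] for j in i];
al=np.vstack(seg);(cx,cr)=cv2.minEnclosingCircle(al.astype(np.float32));print("circle",cx,cr)
v=seg[0].mean(0)-seg[1].mean(0); v*=np.sign(v[0]); print("centroid mid",(seg[0].mean(0)+seg[1].mean(0))/2,"cw",-np.arctan2(v[1],v[0]))
```

```text
[ 56.33333333  60.33333333  75.         135.66666667 140.33333333]
[299 303]
circle (-0.08613081276416779, 0.0006301036337390542) 0.05270576477050781
centroid mid [-0.08646075  0.00017621] cw 0.2574706807734612
```

Run:
```python
from h import *
c=(-.0855,.0003); q=down(yaw+np.pi/2-.257)
move_ptp(U(*c,.24),q); move_gripper(.070)
servo_line(U(*c,.15),q,rate=.12)
print(current_clock(),current_force(),current_torque(),current_finger_gap())
hit=servo_line(U(*c,.1165),q,rate=.04,contact_N=8)
print(hit,current_position(),current_force(),current_clock())
cc=capture("side");cv2.imwrite("pics/c.png",cv2.resize(cc["image"][80:280,140:360],None,fx=3.5,fy=2.9))
```

```text
13.1833 [-0.13057781 -0.00385934  0.35240022] [-0.06671867  0.04057001 -0.01339313] 0.069987409731825
False [0.58483264 0.00162065 0.11666026] [ 0.39729494 -0.19837455 -0.4826822 ] 14.1667
```

View pics/c.png

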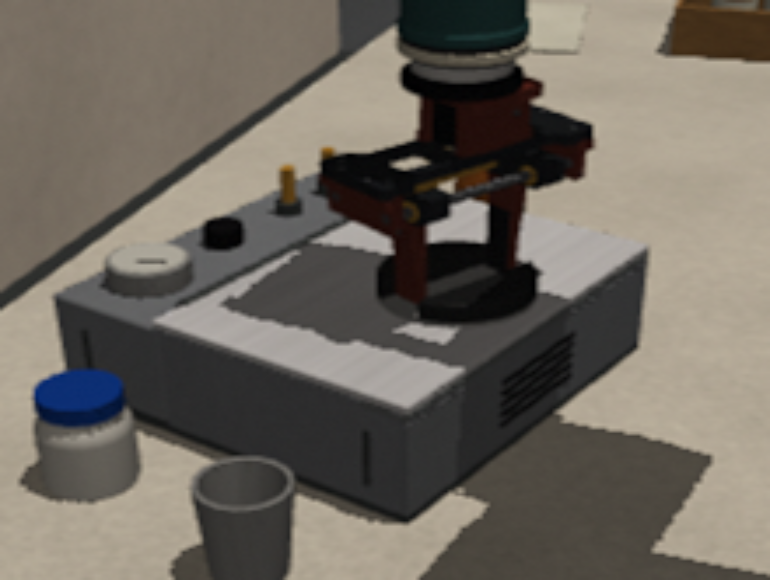

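Both fingertips are in the slot, at crop pixels (410,295) and (510,265), and no contact force shows. Now I'll turn it clockwise.

Run:
```python
from h import *
q=np.array(current_joint_pos()); end=q[5]+(np.pi/2-.257)+.30
def st(): 
    d=Ro.from_quat(current_orientation()).as_matrix()[:,0]; return round(np.arctan2(d[1],d[0])-yaw,3)
while q[5]<end:
    q[5]=min(q[5]+(.25 if q[5]<end-.45 else .04),end)
    goto_joints(q.tolist())
    T=current_torque();F=current_force()
    print(round(current_clock(),2),"psi-yaw",st(),"Tz",round(T[2],2),"F",np.round(F,1))
    if abs(T[2])>1.0: print("stop");break
```

```text
14.57 psi-yaw 1.068 Tz 0.03 F [ 0.1  0.1 -0.1]
14.92 psi-yaw 0.82 Tz 0.01 F [ 0.5  0.6 -0.3]
15.27 psi-yaw 0.57 Tz 0.01 F [ 1.3 -0.5  0.9]
15.62 psi-yaw 0.321 Tz 0.07 F [ 1.3 -1.2  0.1]
15.97 psi-yaw 0.071 Tz 0.07 F [ 0.8 -0.5  0.4]
16.22 psi-yaw 0.029 Tz 0.12 F [-0.2 -3.2  0.4]
16.47 psi-yaw -0.013 Tz 0.13 F [ 0.2 -3.4  0.3]
16.72 psi-yaw -0.054 Tz 0.2 F [-0.7 -4.1  0.6]
16.97 psi-yaw -0.094 Tz 0.12 F [-0.1 -3.5  0.1]
17.22 psi-yaw -0.134 Tz 0.09 F [ 0.5 -3.   1.5]
17.47 psi-yaw -0.174 Tz 0.15 F [ 1.1 -4.4  0.8]
17.72 psi-yaw -0.21 Tz 2.15 F [-1.1 -4.8  1.7]
stop
```

Run:
```python
from h import *
q=np.array(current_joint_pos()); q[5]-=.20; goto_joints(q.tolist())
print(current_torque()[2],current_force())
p=np.array(current_position()); servo_line([p[0],p[1],.24],None,rate=.12)
move_ptp(U(-.115,.32,.30),down(yaw+.5))
c=capture("top");im0=c["image"];im=im0.mean(-1)
cv2.imwrite("pics/d.png",cv2.resize(im0[100:255,195:385],None,fx=4,fy=4,interpolation=cv2.INTER_CUBIC))
vv,uu=np.mgrid[0:384,0:512];K,R,t=c["intrinsics"],np.array(c["R"]),np.array(c["t"])
ray=np.stack([(uu-K[0,2])/K[0,0],(vv-K[1,2])/K[1,1],np.ones(uu.shape)],-1)@R;C=-R.T@t
P=C+ray*((.128-C[2])/ray[...,2])[...,None];a=(P[...,:2]-O)@X;b=(P[...,:2]-O)@Y;r=np.hypot(a+.0855,b)
dk=(im<95)&(r<.06)
k,lab,s,ce=cv2.connectedComponentsWithStats(dk.astype(np.uint8));i=1+np.argsort(-s[1:,4])[:2];print(s[1:,4])
A,B=[np.array([a[lab==j].mean(),b[lab==j].mean()]) for j in i];v=A-B;v*=-np.sign(v[1]);print("cw",-np.arctan2(v[1],v[0]))
P=world(c,uu,vv);a=(P[...,:2]-O)@X;b=(P[...,:2]-O)@Y
m=(a>-.14)&(a<.04)&(abs(b)>.065)&(abs(b)<.14)&(abs(P[...,2]-.11)<.012)
print("plane",np.linalg.lstsq(np.c_[a[m],b[m],np.ones(m.sum())],P[m][:,2],rcond=None)[0],current_clock())
```

```text
-0.0193752307180498 [ 0.39499642 -0.06427933  0.08846789]
[284 293]
cw 1.568569260845883
plane [ 0.0012624  -0.00024802  0.10872   ] 20.4917
```

View pics/d.png

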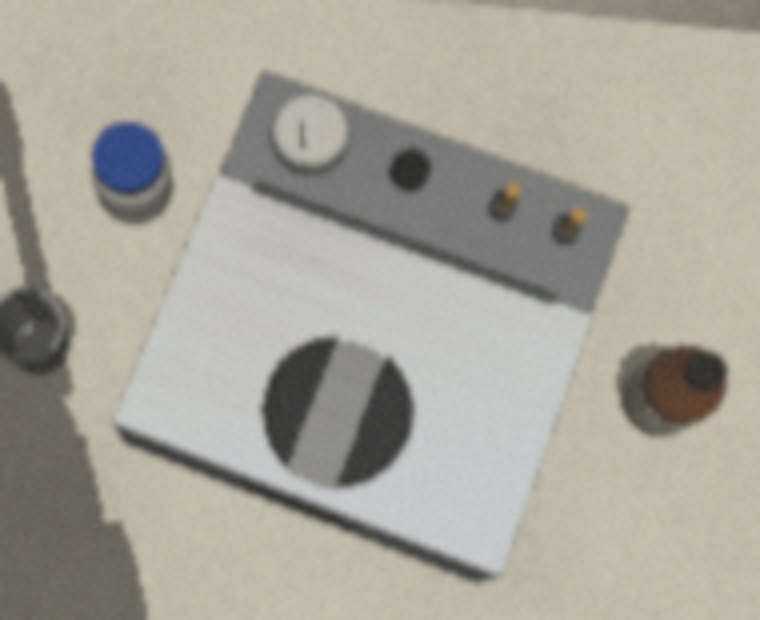

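The slot now runs front to rear, about (365,345) to (315,480) in the crop, and measures 1.569 rad. The panel is flat, and the bottle (685,385), jar (128,155) and beaker (35,330) haven't moved.

```bash
python3 -c "
from bench import *
close_job()"
```

```text
the job is handed in; nothing more can be done
```

The panel is shut and locked, and I handed the job in at about 20.5 s on the robot's clock.

- **Panel:** I pressed it down with the closed fingertips on the bare face beside the fastener. The final depth fit gave a tilt of about 0.001 rad and a top face at about 108.7 mm (108 mm expected).
- **Fastener:** Only then did I set both fingertips in the slot and turn it clockwise from 0.26 rad. The torque jumped to 2.15 N m at the stop. After I backed off and withdrew, the slot measured 1.569 rad (1.57 is locked).
- **Surroundings:** The bottle, jar and beaker look unmoved in the pictures before and after. The arm finished clear of everything.

No check failed. The one small mismatch was about 2 to 4 mm between different estimates of the unit's position (hinge line and disc centre), which did not affect the work.

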